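Unstack the dryer spares and pack the two-layer service kit

ROBOT

A 7-joint arm with a two-finger parallel gripper is mounted at the origin on the work surface. World frame = base frame: x ahead of the robot, y to its left, z up, the work surface at z = 0. Lengths are in m, angles in rad, forces in N, time in s.
With the tool pointing down it reaches from about 0.35 to 0.9 m from the base axis. Payload 19.9 kg.
Tool frame: the origin (TCP) lies between the finger pads; the fingertips stand 19 mm ahead of it and the grasp point (between the pads) is the TCP; z points along the fingers, y is the line along which they close (so a half turn about z gives the same grasp; the last joint's range is limited). The gripper opens to 94 mm and grips with 3 to 60 N. Pads are 16 mm wide; open, the fingers measure 119 mm over their backs; the gripper's body (75 mm by 177 mm) begins 78 mm behind the grasp point.
Start: joints at [1.183, 0.417, -0.01, 1.614, 0.005, 1.111, -0.053], TCP at [0.212, -0.588, 0.224] pointing down, gripper open.
Joint ranges: [-2.81, 2.81], [-0.39, 2.02], [-1.27, 1.25], [0.06, 2.57], [-1.19, 4.33], [0.19, 2], [-2.82, 2.82]. Speed limits (rad/s): [1.89, 1.89, 2.39, 2.39, 3.01, 3.01, 3.01].

INTERFACE

Orientations are given as a 3x3 rotation matrix whose columns are the frame's x, y, z axes.
In Python, from rig import robot gives the robot as it stands. Calls block until the motion is done:
- robot.move_ptp(position, orientation): joint-space move of the TCP to a pose.
- robot.move_linear(position, velocity=0.15, frame=None, threshold=None): straight line of the TCP; frame=None keeps the orientation; velocity is the mean speed in m/s. With threshold (N) it stops when the force on the tool has changed by that much, and returns True; else False.
- robot.goto_joints(angles): joint-space move.
- robot.gripper_to(opening): finger opening in m; the grip force is fixed at half the most; returns when the fingers have stopped.
- robot.pause(seconds).
- robot.ik(position, orientation): joint angles nearest the present ones, or None.
- robot.get_state(): the state.
- robot.grab_frame(name): name is "scene" or "top"; returns the picture (480x640x3 uint8, red, green, blue); there is no depth.
- robot.camera_info(name): a dict with "fx", "fy", "cx", "cy" (pixels), "dist" ([k1, k2, p1, p2, k3] as OpenCV has them; the pictures are not rectified), "rvec" (rotation vector, rad) and "tvec" (3), from world to camera coordinates, as OpenCV has them. Camera axes: x right, y down, z forward; pixel columns grow to the right and rows downward; lengths in m; the calibration is good to about 2 mm. A picture is of the moment at which its call begins. camera_info takes no time and is no camera call.
A pose or a line that the arm cannot do raises robot.PlanningError and nothing moves.
- robot.sign_off(): hands the job in; it is judged then, once.
The state is a dict: "time": time; "qpos": joint angles; "joint_vel": joint speeds; "effort": joint torques, N m; "ee_pos": TCP position; "tool_rot": TCP orientation; "force": force on the tool from outside, world axes, zero at the start; "moment": the same for the moment, N m; "opening": finger opening in m; "grasp_force": force on a finger pad.
Only numpy, scipy, OpenCV 4.12 (cv2) and the standard library are available. Lean on these libraries where they do the work, as an engineer would, in place of code of your own. Each camera call takes 0.05 s, during which the arm holds its last target. There are 200 camera calls.

TASK

Pack the grey service box from the stack of spare parts: first set the blue filter cap from the top of the stack aside on the cork mat, then lay the black roller in the round pocket and after it the green bearing block in the long pocket. Fit the yellow divider level inside the box over them, resting on both end ledges (either way round), and last stand the blue cap upright on the divider's blue square. Let go of everything, with all parts seated flat as they stood in the stack.

Things in the scene. Friction and masses are not known exactly. Their poses are not given: they have to be found in the camera images.
- filter_cap: blue plastic drain-filter cap, loose, 60 g, on top of the stack at the start: upright round body 40 mm in diameter and 20 mm high with a bar on top (34 mm long along its x, 10 mm wide, top 32 mm above its underside). Origin at the centre of its underside, z up. It can be gripped across the round body.
- roller: dryer drum roller, loose, 120 g, second in the stack: black rubber tyre round a white hub 47 mm wide, a flat disc 54 mm in diameter, 28 mm high, axis upright. Origin at the centre of its underside, z up.
- bearing_block: green cast bearing block, loose, 180 g, at the bottom of the stack (on a white pad 3 mm thick): 30 mm wide along its x, 90 mm long along its y, foot 10 mm high; on the foot a body 52 mm long in y and as wide as the foot, top 28 mm above the underside. Origin at the centre of its underside, z up.
- divider: yellow divider plate, loose, 150 g, lying flat on the table by itself: 194 mm (its x) by 106 mm (its y) by 5 mm thick, with an upright black grip fin at its centre, 12 mm thick in x, 44 mm long in y, top 35 mm above the underside. One half bears a blue square. Origin at the centre of the underside, z up. The half turn does not matter.
- blue_square (a point): centre of the 46 mm blue square (white border) on the top face of the divider, 53 mm from the divider's centre along its +x; it moves with the divider.
- mat: square cork mat fixed on the table, 110 x 110 x 3 mm, empty at the start: the waiting place of the filter cap. Origin at the centre of its underside, so its top is 3 mm above the origin.
- kit_box: grey open box fixed on the table, 218 (its x) x 130 (its y) mm outside, walls 5 mm thick, 52 mm high; floor top 5 mm above the origin. Inside, a ledge 20 mm wide along each x end, top 40 mm above the origin, carries the divider with 7 mm play all round. Between the ledges the two black pocket plates lie side by side along x. Origin: centre of the underside, z up.
- round_nest: black plate 84 (x) x 112 (y) x 10 mm fixed on the box floor, with a round through pocket 70 mm in diameter at its centre, for the roller, which stands on the box floor. Centred 42 mm from the box centre along the box's x, on either side. Origin at the centre of its underside (box-floor level), axes parallel to the box's.
- long_nest: black plate of the same size on the other side, with a rectangular through pocket 46 mm (its x) by 104 mm (its y) at its centre, for the bearing block, long side along y; the part stands on the box floor. Origin at the centre of its underside (the box-floor level), axes parallel to the box's.
Mind the look-alikes: they are no part of the job. Leave any turquoise look-alike of the roller alone. Of the things like the bearing_block, leave any that is purple; of the rest the larger one is meant.

How it is judged:
On the way, in this order (a step that is already met when the one before it is completed fails the run):
1. the filter cap stands upright on the cork mat, released (horizontal distance between filter_cap and mat below 0.04 m and z of filter_cap in the frame of mat between 0 and 0.006 m and angle between filter_cap's own z axis and vertical below 0.08 rad and contact force between the fingers and filter_cap below 0.1 N and linear speed of filter_cap below 0.03 m/s), for 0.2 s.
2. the roller lies flat in the round pocket, released (horizontal distance between roller and round_nest below 0.013 m and z of roller in the frame of kit_box between 0.002 and 0.008 m and angle between roller's own z axis and vertical below 0.08 rad and contact force between the fingers and roller below 0.1 N and linear speed of roller below 0.03 m/s), for 0.2 s.
3. the bearing block stands in the long pocket, released (horizontal distance between bearing_block and long_nest below 0.013 m and angle between the y axis of bearing_block and the y axis of long_nest, either way round below 0.3 rad and z of bearing_block in the frame of kit_box between 0.002 and 0.008 m and angle between bearing_block's own z axis and vertical below 0.08 rad and contact force between the fingers and bearing_block below 0.1 N and linear speed of bearing_block below 0.03 m/s), for 0.2 s.
4. the divider lies level on both ledges of the box, released (horizontal distance between divider and kit_box below 0.015 m and z of divider in the frame of kit_box between 0.037 and 0.043 m and angle between divider's own z axis and vertical below 0.05 rad and contact force between the fingers and divider below 0.1 N and linear speed of divider below 0.03 m/s), for 0.2 s.
5. the filter cap stands on the blue square of the divider, released (horizontal distance between filter_cap and blue_square below 0.015 m and z of filter_cap in the frame of divider between 0.002 and 0.009 m and angle between filter_cap's own z axis and vertical below 0.08 rad and contact force between the fingers and filter_cap below 0.1 N and linear speed of filter_cap below 0.03 m/s), for 0.2 s.
At the end, for the whole second after the job is handed in: Roller flat on the box floor in the round pocket and bearing block in the long pocket (each within 13 mm), divider level on both ledges (height within 3 mm, centre within 15 mm), filter cap upright within 15 mm of the blue square's centre; all released and at rest (all of step 2 and all of step 3 and all of step 4 and all of step 5); the robot touches nothing.
It also fails if it takes over 141 s, if anything falls off the work surface, if the arm or the gripper's body presses on something with over 40 N, if the wrist force passes 120 N, or if a joint passes its speed limit or range.

## Working session

There is one attempt and no reset: what is moved stays moved. The work goes in short steps, each a Python script; the robot and the scene stay as the last script left them, time stands still between calls to the robot, and variables do not carry over. Pictures are saved under pics/ and viewed, at most 14 in all, crops included, and the job is handed in when it is done.

```bash
mkdir -p pics; ls
python3 - <<'E'
from rig import robot
import cv2
for n in("top","scene"):
    cv2.imwrite(f"pics/{n}0.png",robot.grab_frame(n)[:,:,::-1]); c=robot.camera_info(n);print(n,c)
    R=cv2.Rodrigues(__import__('numpy').array(c["rvec"],float))[0];print(-R.T@c["tvec"])
print(robot.get_state())
E
```

```text
pics
top {'fx': 516.8592260261022, 'fy': 516.8592260261022, 'cx': 323.17493680690404, 'cy': 238.55887701528786, 'dist': array([-0.06688873,  0.        ,  0.        ,  0.        ,  0.        ]), 'rvec': array([ 2.13845094, -2.10099003,  0.21794216]), 'tvec': array([-0.10416006,  0.52119175,  1.04568415])}
[ 0.30626215 -0.08992606  1.12874368]
scene {'fx': 505.11344258195794, 'fy': 505.11344258195794, 'cx': 314.3142528579846, 'cy': 247.15004650174188, 'dist': array([-0.01345775,  0.        ,  0.        ,  0.        ,  0.        ]), 'rvec': array([ 0.98583569,  2.53620749, -0.97242056]), 'tvec': array([ 0.42118364, -0.19891665,  1.5905501 ])}
[1.11946584 0.6148624  1.05619769]
{'time': 0.1, 'qpos': array([ 1.18353059,  0.41792279, -0.01032593,  1.61409414,  0.00467649,
        1.11068202, -0.05298008]), 'joint_vel': array([-0.00169748, -0.00138208,  0.00177016, -0.0014923 ,  0.00195022,
       -0.00144932,  0.00086819]), 'effort': array([ 1.17136704e-03, -8.52584481e+01,  6.40412271e-01, -4.26694643e+01,
       -4.88260074e-02,  1.63775298e-02,  3.98347868e-05]), 'ee_pos': array([ 0.21172991, -0.58771753,  0.22389074]), 'tool_rot': array([[ 9.40803205e-01,  3.38953028e-01, -4.17470234e-04],
       [ 3.38953281e-01, -9.40802677e-01,  9.98397697e-04],
       [-5.43471907e-05, -1.08079866e-03, -9.99999414e-01]]), 'force': array([-0.34241311,  0.37382512,  0.52018141]), 'moment': array([0.05418804, 0.03728896, 0.03758356]), 'grasp_force': 0.0, 'opening': 0.09415260475724176}
```

View pics/top0.png

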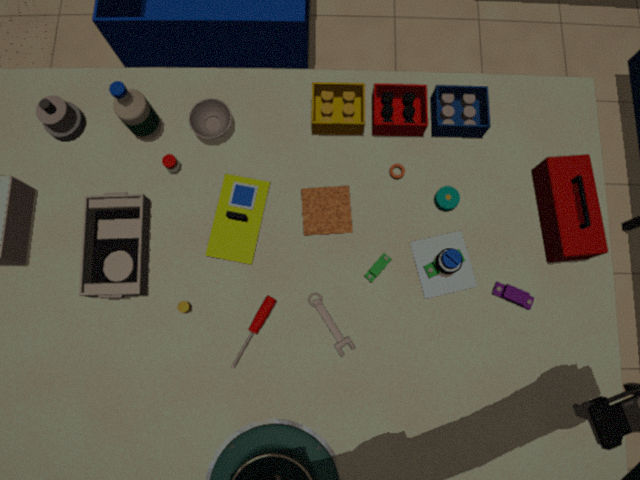

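View pics/scene0.png

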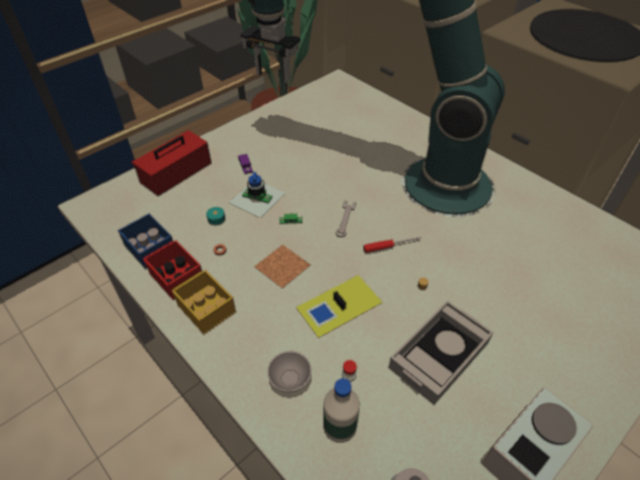

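The top view shows the stack at (448,263), mat at (327,210), divider at (239,219) and box at (116,246). There are three bearing-block candidates: green under the cap on the pad (448,263), small green (378,267) and purple (513,295). The larger green one on the white pad fits, and turquoise (447,198) is the roller decoy. I'll confirm this in crops.

```bash
cat > h.py <<'E'
from rig import robot
import numpy as np, cv2
def cam(n):
    c=robot.camera_info(n); K=np.array([[c["fx"],0,c["cx"]],[0,c["fy"],c["cy"]],[0,0,1.]])
    return K,np.array(c["dist"],float),np.array(c["rvec"],float),np.array(c["tvec"],float)
def to_world(n,px,z):
    K,d,r,t=cam(n); R=cv2.Rodrigues(r)[0]
    u=cv2.undistortPoints(np.array(px,float).reshape(-1,1,2),K,d).reshape(-1,2)
    D=np.c_[u,np.ones(len(u))]@R; C=-R.T@t
    return C+D*((z-C[2])/D[:,2])[:,None]
def to_px(n,P):
    K,d,r,t=cam(n); return cv2.projectPoints(np.array(P,float).reshape(-1,1,3),r,t,K,d)[0].reshape(-1,2)
def hsv(img): return cv2.cvtColor(img,cv2.COLOR_RGB2HSV)
def blob(img,lo,hi,roi):
    x0,y0,x1,y1=roi; m=np.zeros(img.shape[:2],np.uint8)
    m[y0:y1,x0:x1]=cv2.inRange(cv2.GaussianBlur(hsv(img),(3,3),0),np.array(lo),np.array(hi))[y0:y1,x0:x1]
    n,l,s,c=cv2.connectedComponentsWithStats(m)
    i=1+np.argmax(s[1:,4]); k=(l==i).astype(np.uint8)
    cnt=max(cv2.findContours(k,cv2.RETR_EXTERNAL,cv2.CHAIN_APPROX_NONE)[0],key=cv2.contourArea)
    return c[i],s[i],cnt.reshape(-1,2)
def rect(n,cnt,z):
    w=to_world(n,cnt,z)[:,:2]; (c,s,a)=cv2.minAreaRect((w*1000).astype(np.float32)); return np.array(c)/1000,s,a
def down(yaw):  # tool y axis (closing) at angle yaw in world
    c,s=np.cos(yaw),np.sin(yaw); return np.array([[s,c,0],[-c,s,0],[0,0,-1.]])
E
python3 - <<'E'
from h import *
t=robot.grab_frame("top")
for k,lo,hi,roi,z in [("mat",(5,80,60),(18,255,255),(290,175,365,245),.003),
 ("div",(25,120,80),(36,255,255),(195,165,280,270),.005),
 ("bluesq",(100,100,60),(125,255,255),(220,170,265,220),.005),
 ("fin",(0,0,0),(179,255,60),(220,200,255,230),.035),
 ("cap",(100,100,40),(125,255,255),(420,235,480,290),.0),
 ("pad",(0,0,140),(179,60,255),(405,225,485,305),.003),
 ("smallgreen",(45,80,40),(80,255,255),(355,245,400,290),.02)]:
    try:
        c,s,cnt=blob(t,lo,hi,roi); print(k,c.round(1),s,*rect("top",cnt,z))
    except Exception as e: print(k,e)
A=cv2.resize(t[225:310,400:500],None,fx=5,fy=5,interpolation=3)
B=cv2.resize(t[180:310,70:160],None,fx=3.27,fy=3.27,interpolation=3)[:425]
cv2.imwrite("pics/c1.png",np.hstack([A,B])[:,:,::-1])
s=robot.grab_frame("scene")
A=cv2.resize(s[150:230,220:310],None,fx=4.4,fy=4.4,interpolation=3)
B=cv2.resize(s[300:400,380:500],None,fx=3.3,fy=3.52,interpolation=3)
cv2.imwrite("pics/c2.png",np.hstack([A,B])[:,:,::-1])
print(robot.get_state()["time"])
E
```

```text
mat [326.2 210.4] [ 301  185   52   51 2310] [ 0.59863647 -0.1008409 ] (110.84407043457031, 110.54483795166016) 4.960914134979248
div [236.5 223.5] [ 205  174   65   90 3171] [0.57613715 0.09712724] (105.92145538330078, 193.9300079345703) 80.0236587524414
bluesq [242.6 195.2] [232 185  22  21 364] [0.62912524 0.08828147] (43.83626937866211, 43.94455337524414) 80.4400863647461
fin [236.5 216.1] [226 211  22  11 139] [0.5728335  0.09450134] (47.54615020751953, 14.854141235351562) 79.47333526611328
cap [451.3 258.1] [443 249  18  19 271] [ 0.49472101 -0.38142834] (38.22374725341797, 40.90217590332031) 88.39900207519531
pad attempt to get argmax of an empty sequence
smallgreen [377.2 267.3] [364 253  27  29 301] [ 0.46840823 -0.21344357] (22.92573356628418, 67.70809936523438) 50.593017578125
0.2
```

View pics/c1.png

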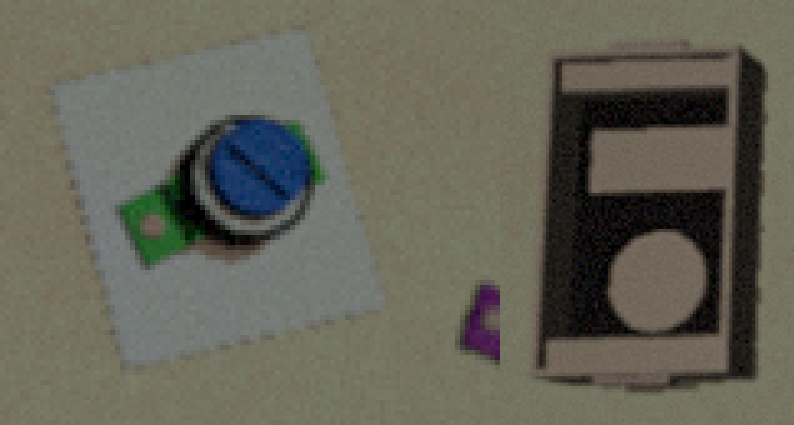

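View pics/c2.png

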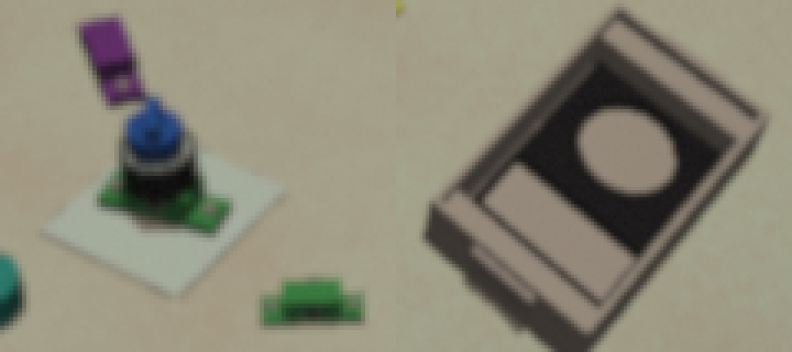

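The top crop shows the cap at about (452,258), with a black tyre and white hub under it. Below those is the large green block on the white pad, its ends near (430,270) and (463,256). The separate green one is smaller (about 68 mm by my measurement) and the purple one is excluded. In the box the round pocket is on the robot side (about (118,266)) and the long pocket on the far side. Next I'll fit model edges to the box and stack.

```bash
cat > fit.py <<'E'
from h import *
from scipy.optimize import least_squares
from scipy.ndimage import map_coordinates
def seg(a,b,n=40): return np.linspace(a,b,n)
def rectpts(lx,ly,z,cx=0,cy=0):
    c=[(cx+sx*lx/2,cy+sy*ly/2,z) for sx,sy in((1,1),(1,-1),(-1,-1),(-1,1))]
    return np.vstack([seg(c[i],c[(i+1)%4]) for i in range(4)])
def circ(r,z,cx=0):
    t=np.linspace(0,2*np.pi,120); return np.c_[cx+r*np.cos(t),r*np.sin(t),0*t+z]
def place(P,p):
    c,s=np.cos(p[2]),np.sin(p[2]); return np.c_[p[0]+c*P[:,0]-s*P[:,1],p[1]+s*P[:,0]+c*P[:,1],P[:,2]]
def dts(imgs):
    o={}
    for n,im in imgs.items():
        e=cv2.Canny(cv2.GaussianBlur(im,(3,3),0),40,100)
        o[n]=cv2.distanceTransform(255-e,cv2.DIST_L2,5)
    return o
def fit(dt,P,p0,cams=("top","scene"),free=3,spread=(.012,.012,.12),cap=4):
    def res(q):
        p=np.r_[q,p0[free:]]; r=[]
        for n in cams:
            u=to_px(n,place(P,p)); r.append(np.minimum(map_coordinates(dt[n],[u[:,1],u[:,0]],order=1,mode='nearest'),cap))
        return np.concatenate(r)
    best=None; rng=np.random.default_rng(0)
    for k in range(25):
        q=np.array(p0[:free])+(rng.uniform(-1,1,free)*spread[:free] if k else 0)
        s=least_squares(res,q,loss="soft_l1",x_scale=[.01,.01,.05][:free],diff_step=1e-3)
        if best is None or s.cost<best.cost: best=s
    return np.r_[best.x,p0[free:]],np.median(best.fun)
BOX=np.vstack([rectpts(.218,.130,.052),rectpts(.208,.120,.052),seg((.084,-.06,.04),(.084,.06,.04)),seg((-.084,-.06,.04),(-.084,.06,.04)),circ(.035,.015,-.042),rectpts(.046,.104,.015,.042)])
ROL=circ(.027,.059); CAP=circ(.020,.079)
BLK=np.vstack([seg((-.015,s*.045,.013),(.015,s*.045,.013)) for s in(1,-1)]+[seg((a*.015,s*.03,.013),(a*.015,s*.045,.013)) for s in(1,-1) for a in(1,-1)])
E
cat > m1.py <<'E'
from fit import *
ims={n:robot.grab_frame(n) for n in("top","scene")}; dt=dts(ims)
b0=[*to_world("top",[(116,246)],.045)[0][:2],0.0]
c0=[*to_world("top",[(452,258.4)],.079)[0][:2],0]
r0=[*to_world("top",[(449.4,261)],.059)[0][:2],0]
e=to_world("top",[(426,272),(463,256)],.013)
k0=[*e.mean(0)[:2],np.arctan2(e[1,1]-e[0,1],e[1,0]-e[0,0])-np.pi/2]
print("ends",e,"init",k0)
out={}
for nm,P,p0,fr in(("box",BOX,b0,3),("cap",CAP,c0,2),("rol",ROL,r0,2),("blk",BLK,k0,3)):
    for cs in(("top",),("scene",),("top","scene")):
        p,f=fit(dt,P,p0,cs,fr,(.008,.008,.12)); print(nm,cs,p.round(4),round(f,2))
    out[nm]=p
for n in ims:
    S=5;big=cv2.resize(ims[n],None,fx=S,fy=S,interpolation=2)
    for nm,P,col in(("box",BOX,(255,0,0)),("cap",CAP,(255,255,0)),("rol",ROL,(255,0,255)),("blk",BLK,(255,0,0))):
        for u in to_px(n,place(P,out[nm])): cv2.circle(big,tuple(int(v) for v in (u+.5)*S-.5),1,col,-1)
    w=[]
    for nm in("box","rol"):
        u=to_px(n,[[*out[nm][:2],.03]])[0]*S; x,y=int(u[0]),int(u[1]); w.append(big[max(0,y-300):y+300,max(0,x-200):x+200][:600])
    h=min(a.shape[0] for a in w); cv2.imwrite(f"pics/fit_{n}.png",np.hstack([a[:h] for a in w])[:,:,::-1])
E
python3 m1.py
```

```text
ends [[ 0.46054557 -0.32087115  0.013     ]
 [ 0.49737664 -0.40377393  0.013     ]] init [np.float64(0.47896110751461873), np.float64(-0.3623225428946201), np.float64(-2.7235155257171204)]
box ('top',) [0.5034 0.3564 0.0549] 0.86Traceback (most recent call last):
  File "m1.py", line 12, in <module>
    p,f=fit(dt,P,p0,cs,fr,(.008,.008,.12)); print(nm,cs,p.round(4),round(f,2))
        ~~~^^^^^^^^^^^^^^^^^^^^^^^^^^^^^^^
  File "fit.py", line 27, in fit
    s=least_squares(res,q,loss="soft_l1",x_scale=[.01,.01,.05][:free],diff_step=1e-3)
    return func(*args, **kwargs)
    result = trf(vector_fun.fun, vector_fun.jac, x0, f0, J0, lb, ub, ftol, xtol,
                 gtol, max_nfev, x_scale, loss_function, tr_solver,
                 tr_options.copy(), verbose, callback=callback_wrapped)
    return trf_no_bounds(
        fun, jac, x0, f0, J0, ftol, xtol, gtol, max_nfev, x_scale,
        loss_function, tr_solver, tr_options, verbose, callback=callback)
    J = jac(x)
    self._update_jac()
    ~~~~~~~~~~~~~~~~^^
    self.J = self.jac_wrapped(xp_copy(self.x), f0=self.f)
             ~~~~~
[... 691 characters left out ...]
          ~~~~~~~~^^^^^^^^^^^^^^^^^^^^^^^^^^^^^^
    return np.atleast_1d(self.fun(x))
                         ~~~~~~~~^^^
    return self.f(x, *self.args, **self.kwargs)
           ~~~~~~^^^^^^^^^^^^^^^^^^^^^^^^^^^^^^
  File "fit.py", line 22, in res
    u=to_px(n,place(P,p)); r.append(np.minimum(map_coordinates(dt[n],[u[:,1],u[:,0]],order=1,mode='nearest'),cap))
  File "h.py", line 12, in to_px
    K,d,r,t=cam(n); return cv2.projectPoints(np.array(P,float).reshape(-1,1,3),r,t,K,d)[0].reshape(-1,2)
            ~~~^^^
  File "h.py", line 4, in cam
    c=robot.camera_info(n); K=np.array([[c["fx"],0,c["cx"]],[0,c["fy"],c["cy"]],[0,0,1.]])
ValueError: time passes only in moves, steps and waits
```

```bash
sed -i 's/^def cam(n)/from functools import lru_cache\n@lru_cache\ndef cam(n)/' h.py
python3 - <<'E'
s=open('fit.py').read()
s=s.replace("s=least_squares(res,q,loss=\"soft_l1\",x_scale=[.01,.01,.05][:free],diff_step=1e-3)\n        if best is None or s.cost<best.cost: best=s","s=minimize(lambda v:res(v).mean(),q,method='Nelder-Mead',options=dict(xatol=1e-4,fatol=1e-4,initial_simplex=q+np.vstack([np.zeros(free),np.diag([.004,.004,.05][:free])])))\n        if best is None or s.fun<best.fun: best=s").replace("np.median(best.fun)","best.fun").replace("least_squares","minimize").replace("range(25)","range(10)")
open('fit.py','w').write(s)
E
python3 m1.py
```

```text
ends [[ 0.46054557 -0.32087115  0.013     ]
 [ 0.49737664 -0.40377393  0.013     ]] init [np.float64(0.47896110751461873), np.float64(-0.3623225428946201), np.float64(-2.7235155257171204)]
box ('top',) [0.5036 0.3572 0.0572] 0.88
box ('scene',) [0.506  0.3628 0.0442] 0.68
box ('top', 'scene') [0.5047 0.3592 0.0491] 1.01
cap ('top',) [ 0.4828 -0.3633  0.    ] 0.5
cap ('scene',) [ 0.4834 -0.3566  0.    ] 0.38
cap ('top', 'scene') [ 0.4825 -0.3589  0.    ] 0.65
rol ('top',) [ 0.4814 -0.3643  0.    ] 0.44
rol ('scene',) [ 0.482  -0.3573  0.    ] 0.64
rol ('top', 'scene') [ 0.4809 -0.364   0.    ] 0.72
blk ('top',) [ 0.4811 -0.3606 -2.6713] 0.38
blk ('scene',) [ 0.4861 -0.3528 -2.6784] 0.51
blk ('top', 'scene') [ 0.4811 -0.3602 -2.6738] 0.64
```

View pics/fit_top.png

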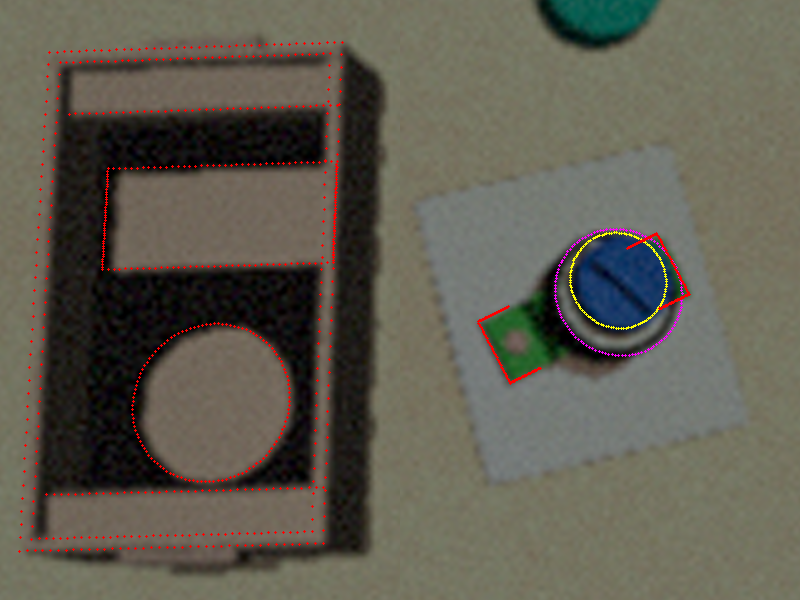

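View pics/fit_scene.png

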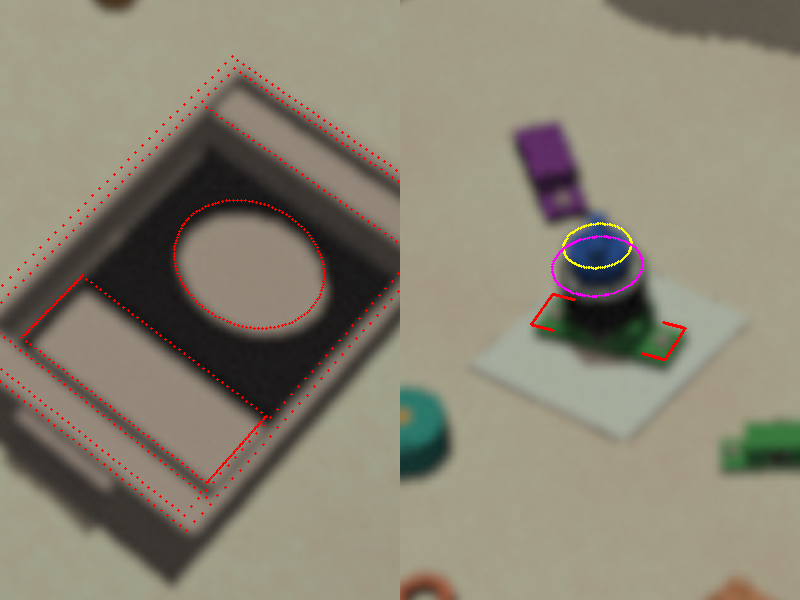

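The overlays fit well in each camera, but the cameras disagree by about 6 mm in y on everything. I'll use the gripped cap, centred by the fingers at a known TCP position, as a calibration target. Move the cap to the mat first.

```bash
cat > act.py <<'E'
from h import *
def R_near(pos,yaw):
    q=np.array(robot.get_state()["qpos"]); best=None
    for k in(-1,0,1,2):
        if k>0 and best is not None: pass
        R=down(yaw+k*np.pi); s=robot.ik(np.array(pos,float),R)
        if s is not None:
            c=np.abs(np.array(s)-q).max()
            if best is None or c<best[0]: best=(c,R)
    return best[1]
def over(x,y,z,yaw):
    R=R_near((x,y,z),yaw); robot.move_ptp(np.array([x,y,z]),R); return R
def lin(x,y,z,v=.15,thr=None): return robot.move_linear(np.array([x,y,z]),velocity=v,threshold=thr)
def st(msg=""):
    s=robot.get_state(); print(msg,"t",round(s["time"],2),"ee",s["ee_pos"].round(4),"open",round(s["opening"],4),"gf",round(s["grasp_force"],1),"F",s["force"].round(1),"q7",round(s["qpos"][6],2))
E
python3 - <<'E'
from act import *
x,y=.483,-.360
over(x,y,.16,np.pi/2); st("over")
lin(x,y,.081,.12); st("down"); robot.gripper_to(.03); st("grip")
lin(x,y,.16,.2)
mx,my=.5986,-.1000
over(mx,my,.08,np.pi/2); lin(mx,my,.0262,.12); st("placed"); robot.gripper_to(.07); st("rel")
E
```

```text
Traceback (most recent call last):
  File "act.py", line 12, in over
    R=R_near((x,y,z),yaw); robot.move_ptp(np.array([x,y,z]),R); return R
  File "act.py", line 6, in R_near
    R=down(yaw+k*np.pi); s=robot.ik(np.array(pos,float),R)
                           ~~~~~~~~^^^^^^^^^^^^^^^^^^^^^^^
  File "scipy/spatial/transform/_rotation.pyx", line 1143, in scipy.spatial.transform._rotation.Rotation.from_matrix
ValueError: Non-positive determinant (left-handed or null coordinate frame) in rotation matrix 0: [[-1.000000e+00  6.123234e-17  0.000000e+00]
 [-6.123234e-17 -1.000000e+00  0.000000e+00]
 [ 0.000000e+00  0.000000e+00 -1.000000e+00]].
```

```bash
sed -i 's/\[\[s,c,0\],\[-c,s,0\]/[[-s,c,0],[c,s,0]/' h.py; sed -i '/if k>0 and/d; s/(-1,0,1,2)/(0,1)/' act.py
python3 - <<'E'
from act import *
x,y=.483,-.360
over(x,y,.16,np.pi/2); st("over")
lin(x,y,.081,.12); st("down"); robot.gripper_to(.03); st("grip")
lin(x,y,.16,.2)
mx,my=.5986,-.1000
over(mx,my,.08,np.pi/2); lin(mx,my,.0262,.12); st("placed"); robot.gripper_to(.07); st("rel")
E
```

```text
over t 1.75 ee [ 0.4823 -0.3612  0.1602] open 0.0938 gf 0.0 F [-1.5 -0.6  0.8] q7 -1.01
down t 2.56 ee [ 0.4833 -0.3604  0.0816] open 0.0938 gf 0.0 F [ 0.2  0.  -0.5] q7 -1.02
grip t 3.44 ee [ 0.483 -0.36   0.081] open 0.0396 gf 30.0 F [-1.2  0.2  0.1] q7 -1.02
placed t 5.72 ee [ 0.5985 -0.1006  0.026 ] open 0.0395 gf 30.0 F [ 0.5 -0.3 -1. ] q7 -1.55
rel t 6.38 ee [ 0.5986 -0.1     0.0262] open 0.0699 gf 0.0 F [-0.4 -0.  -0.1] q7 -1.55
```

```bash
cat >> act.py <<'E'
def home(): robot.goto_joints([1.183,0.417,-0.01,1.614,0.005,1.111,-0.053])
E
cat > m2.py <<'E'
from fit import *
ims={n:robot.grab_frame(n) for n in("top","scene")}; dt=dts(ims)
CAPM=circ(.020,.023); MAT=rectpts(.11,.11,.003)
e=to_world("top",[(426,272),(463,256)],.013); k0=[*e.mean(0)[:2],-2.675]
for nm,P,p0,fr in(("cap",CAPM,[.5986,-.1,0],2),("rol",ROL,[.482,-.3635,0],2),("blk",BLK,[.481,-.3605,-2.675],3),("mat",MAT,[.5986,-.1008,.087],3)):
    for cs in(("top",),("scene",)):
        p,f=fit(dt,P,p0,cs,fr,(.008,.008,.12)); print(nm,cs,p.round(4),round(f,2))
A=cv2.resize(ims["top"][225:310,400:500],None,fx=4,fy=4,interpolation=3)
B=cv2.resize(ims["top"][170:255,280:380],None,fx=4,fy=4,interpolation=3)
cv2.imwrite("pics/m2.png",np.hstack([A,B])[:,:,::-1])
E
python3 - <<'E'
from act import *
mx,my=.5986,-.1000
lin(mx,my,.08,.15); over(mx,my,.08,0); lin(mx,my,.0262,.12); robot.gripper_to(.03); st("regrip"); robot.gripper_to(.08); lin(mx,my,.09,.2); home(); st()
E
python3 m2.py
```

```text
regrip t 9.47 ee [ 0.5988 -0.1     0.0264] open 0.0304 gf 11.2 F [1.8 0.4 2.5] q7 -2.41
 t 13.25 ee [ 0.2125 -0.5873  0.2241] open 0.0799 gf 0.0 F [-0.   0.3  0.4] q7 -0.05
cap ('top',) [ 0.597  -0.1223  0.    ] 0.35
cap ('scene',) [ 0.6075 -0.1089  0.    ] 0.51
rol ('top',) [ 0.4822 -0.3648  0.    ] 0.35
rol ('scene',) [ 0.479  -0.3632  0.    ] 0.39
blk ('top',) [ 0.4804 -0.3609 -2.6922] 0.35
blk ('scene',) [ 0.4865 -0.3529 -2.6688] 0.53
mat ('top',) [ 0.5988 -0.1011  0.0834] 0.31
mat ('scene',) [ 0.5999 -0.0966  0.0822] 0.25
```

View pics/m2.png

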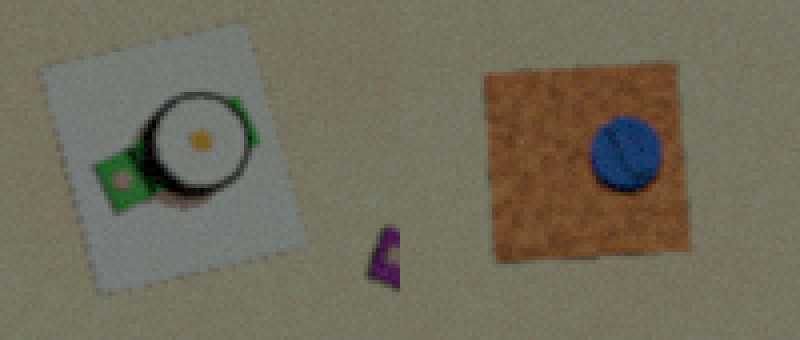

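The cap stands upright on the mat but slid about 21 mm in −y during the regrip, which is still within 40 mm. The pictures show the roller, now exposed, on the block. I'll grip the roller along y, printing the orientation as well, and photograph it while held to get each camera's bias.

```bash
cat > m3.py <<'E'
from fit import *
import sys
x,y,z=map(float,sys.argv[1:4])
ims={n:robot.grab_frame(n) for n in("top","scene")}; dt=dts(ims)
for n in ims:
    p,f=fit(dt,circ(.027,z),[x,y,0],(n,),2,(.01,.01,0)); print("rol",n,p.round(4),round(f,2))
a=[]
for n in ims:
    u=to_px(n,[[x,y,z]])[0]; X,Y=int(u[0]),int(u[1]); c=cv2.resize(ims[n][Y-50:Y+50,X-50:X+50],None,fx=4,fy=4,interpolation=3)
    for v in to_px(n,place(circ(.027,z),[x,y,0])): cv2.circle(c,tuple(int(w) for w in (v-[X-50,Y-50]+.5)*4),1,(255,0,0),-1)
    a.append(c)
cv2.imwrite(sys.argv[4],np.hstack(a)[:,:,::-1])
E
python3 - <<'E'
from act import *
x,y=.481,-.361
robot.gripper_to(.094)
over(x,y,.13,np.pi/2); 
lin(x,y,.0635,.12); robot.pause(.3); st("down"); print(robot.get_state()["tool_rot"].round(3)); robot.gripper_to(.045); st("grip")
lin(x,y,.10,.1); robot.pause(.3); st("up")
E
python3 m3.py .481 -.361 .0945 pics/m3.png
```

```text
down t 16.18 ee [ 0.4812 -0.3612  0.064 ] open 0.0943 gf 0.0 F [-0.3  0.   0.3] q7 -1.02
[[ 1.     0.     0.001]
 [ 0.    -1.    -0.   ]
 [ 0.001  0.    -1.   ]]
grip t 16.88 ee [ 0.481  -0.361   0.0635] open 0.0534 gf 30.0 F [ 0.5  1.4 -0.3] q7 -1.02
up t 17.7 ee [ 0.4808 -0.3609  0.0995] open 0.0532 gf 30.0 F [ 0.1  0.8 -0.6] q7 -1.02
rol top [ 0.4764 -0.3342  0.    ] 1.74
rol scene [ 0.495  -0.3359  0.    ] 0.63
```

View pics/m3.png

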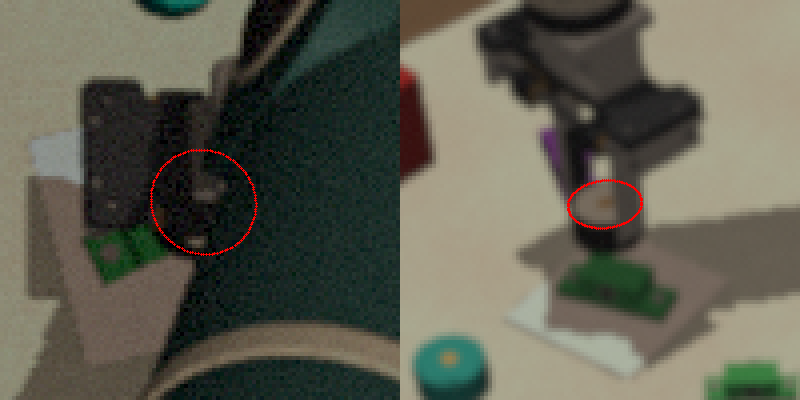

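```bash
cat > m4.py <<'E'
from fit import *
import sys
ims={n:robot.grab_frame(n) for n in("top","scene")}; dt=dts(ims)
for n in ims:
    p,f=fit(dt,circ(.027,.033),[.463,.358,0],(n,),2,(.01,.01,0)); print("rol",n,p.round(4),round(f,2))
    p,f=fit(dt,BOX,[.504,.359,.05],(n,),3,(.006,.006,.05)); print("box",n,p.round(4),round(f,2))
    p,f=fit(dt,np.vstack([BLK,rectpts(.030,.052,.031)]),[.481,-.3605,-2.675],(n,),3,(.006,.006,.08)); print("blk",n,p.round(4),round(f,2))
a=[]
for n,(x,y,z) in(("top",(.504,.359,.03)),("top",(.481,-.36,.02)),("scene",(.504,.359,.03)),("scene",(.481,-.36,.02))):
    u=to_px(n,[[x,y,z]])[0]; X,Y=int(u[0]),int(u[1]); c=cv2.resize(ims[n][Y-60:Y+60,X-70:X+70],(400,300),interpolation=3)
    a.append(c)
cv2.imwrite("pics/m4.png",np.vstack([np.hstack(a[:2]),np.hstack(a[2:])])[:,:,::-1])
E
python3 - <<'E'
from act import *
lin(.481,-.361,.2,.25)
x,y=.4629,.3579
over(x,y,.2,np.pi/2+.05); st("over")
lin(x,y,.10,.2); print(lin(x,y,.0385,.06,8.)); robot.pause(.2); st("in"); robot.gripper_to(.066); st("rel"); lin(x,y,.2,.2); home(); robot.gripper_to(.094); st()
E
python3 m4.py
```

```text
over t 20.9 ee [0.4635 0.3572 0.1998] open 0.053 gf 30.0 F [ 0.8 -1.  -1.5] q7 0.45
False
in t 22.93 ee [0.463  0.3579 0.0387] open 0.0534 gf 30.0 F [ 1.1  0.1 -1.5] q7 0.31
rel t 23.36 ee [0.4629 0.3579 0.0385] open 0.066 gf 0.0 F [0.4 0.4 0.1] q7 0.31
 t 28.35 ee [ 0.2118 -0.5877  0.2245] open 0.0941 gf 0.0 F [-0.8 -0.  -0. ] q7 -0.05
rol top [0.4618 0.356  0.    ] 0.72
box top [0.5036 0.3567 0.0619] 0.87
blk top [ 0.4809 -0.3617 -2.6831] 0.39
rol scene [0.4632 0.3605 0.    ] 0.67
box scene [0.5061 0.3627 0.0457] 0.7
blk scene [ 0.4833 -0.3567 -2.658 ] 0.51
```

View pics/m4.png

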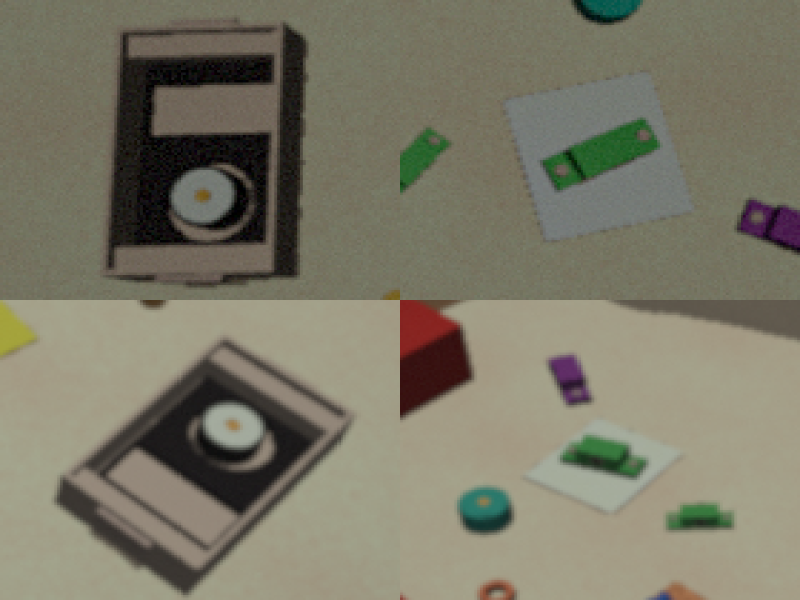

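The roller sits in the pocket. Its TCP truth lies midway between the two camera estimates, so averaging them is right. The block is now exposed, with its full 90 mm foot on the pad at about (448,263). Next I'll place it in the long pocket.

```bash
cat > m5.py <<'E'
from fit import *
ims={n:robot.grab_frame(n) for n in("top","scene")}; dt=dts(ims)
B=np.vstack([rectpts(.030,.052,.033),BLK+[0,0,.002]])
D=np.vstack([rectpts(.194,.106,.005),rectpts(.046,.046,.005,.053)])
F=rectpts(.012,.044,.035)
for n in ims:
    for nm,P,p0 in(("blk",B,[.547,.3616,.05]),("div",D,[.576,.097,-.175]),("fin",F,[.574,.096,-.175])):
        p,f=fit(dt,P,p0,(n,),3,(.006,.006,.05)); print(nm,n,p.round(4),round(f,2))
    p,f=fit(dt,circ(.020,.023),[.598,-.121,0],(n,),2,(.008,.008,0)); print("cap",n,p.round(4),round(f,2))
a=[]
for n,(x,y,z) in(("top",(.504,.359,.03)),("top",(.59,-.09,.02)),("scene",(.504,.359,.03)),("scene",(.59,-.09,.02))):
    u=to_px(n,[[x,y,z]])[0]; X,Y=int(u[0]),int(u[1]); a.append(cv2.resize(ims[n][Y-60:Y+60,X-70:X+70],(400,300),interpolation=3))
cv2.imwrite("pics/m5.png",np.vstack([np.hstack(a[:2]),np.hstack(a[2:])])[:,:,::-1])
E
python3 - <<'E'
from act import *
x,y,yaw=.482,-.359,.471
over(x,y,.13,yaw); lin(x,y,.0345,.12); robot.pause(.2); st("down"); robot.gripper_to(.02); st("grip"); print(robot.get_state()["tool_rot"][:,1].round(3))
if robot.get_state()["opening"]<.027: raise SystemExit("bad grip")
lin(x,y,.2,.2)
x,y=.547,.3616
over(x,y,.2,.05); st("over"); lin(x,y,.10,.2); print(robot.get_state()["tool_rot"][:,1].round(3)); print(lin(x,y,.0375,.05,8.)); robot.pause(.2); st("in"); robot.gripper_to(.045); st("rel"); lin(x,y,.2,.2); home(); robot.gripper_to(.094); st()
E
python3 m5.py
```

```text
down t 30.98 ee [ 0.4823 -0.3593  0.0351] open 0.0938 gf 0.0 F [0.3 0.  0. ] q7 0.8
grip t 31.98 ee [ 0.482  -0.359   0.0345] open 0.0301 gf 30.0 F [-1.  -0.   0.4] q7 0.8
[ 0.891  0.454 -0.   ]
over t 35.51 ee [0.5476 0.3607 0.1999] open 0.0296 gf 30.0 F [ 0.6 -0.3 -1.1] q7 2.05
[-0.999 -0.05  -0.001]
False
in t 37.76 ee [0.5471 0.3616 0.0377] open 0.0297 gf 30.0 F [-1.3  0.  -0.4] q7 1.95
rel t 38.23 ee [0.547  0.3616 0.0375] open 0.0453 gf 0.0 F [1.1 0.3 1. ] q7 1.95
 t 43.59 ee [ 0.2118 -0.5877  0.2245] open 0.0939 gf 0.0 F [ 0.4 -0.2  0.5] q7 -0.05
blk top [0.5463 0.3582 0.0493] 0.67
div top [ 0.5763  0.0971 -0.17  ] 0.42
fin top [ 0.5733  0.0951 -0.2529] 0.61
cap top [ 0.597  -0.1223  0.    ] 0.36
blk scene [0.5479 0.3597 0.126 ] 0.59
div scene [ 0.5775  0.1013 -0.1809] 0.33
fin scene [ 0.5803  0.1039 -0.2165] 0.89
cap scene [ 0.6017 -0.1185  0.    ] 0.52
```

View pics/m5.png

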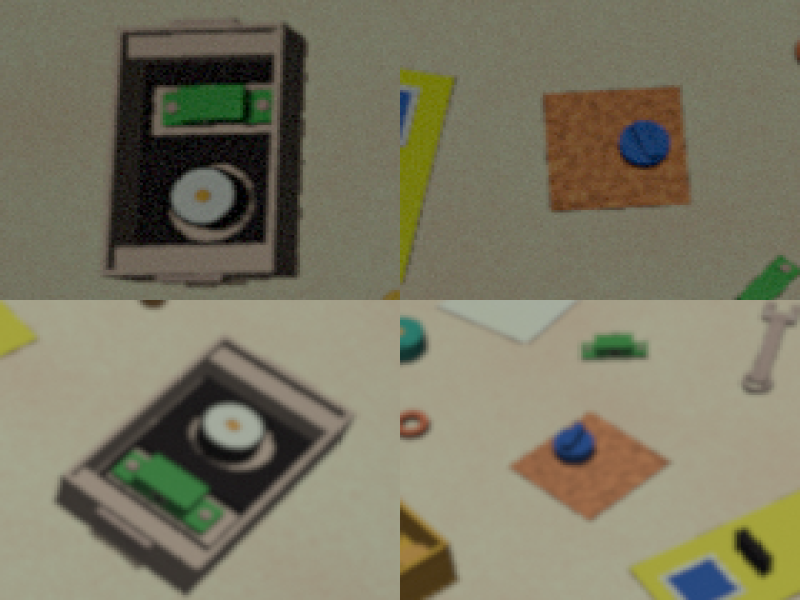

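The block is seated in the long pocket and the cap is upright on the mat. Now the divider.

```bash
cat > m6.py <<'E'
from fit import *
ims={n:robot.grab_frame(n) for n in("top","scene")}; dt=dts(ims)
D=np.vstack([rectpts(.194,.106,.045),rectpts(.046,.046,.045,.053)])
for n in ims:
    p,f=fit(dt,D,[.505,.3595,.05],(n,),3,(.006,.006,.05)); print("div",n,p.round(4),round(f,2))
    p,f=fit(dt,rectpts(.046,.046,.045,.053),[.505,.3595,.05],(n,),3,(.006,.006,.05)); print("sq",n,place(np.array([[.053,0,0]]),p)[0].round(4),round(f,2))
a=[]
for n in ims:
    u=to_px(n,[[.505,.3595,.045]])[0]; X,Y=int(u[0]),int(u[1]); a.append(cv2.resize(ims[n][Y-70:Y+70,X-65:X+65],(400,430),interpolation=3))
cv2.imwrite("pics/m6.png",np.hstack(a)[:,:,::-1])
E
python3 - <<'E'
from act import *
x,y,yaw=.577,.099,-.175
over(x,y,.12,yaw); lin(x,y,.0265,.1); robot.pause(.2); st("down"); robot.gripper_to(.004); st("grip"); print(robot.get_state()["tool_rot"][:,1].round(3))
if robot.get_state()["opening"]<.010: raise SystemExit("bad grip")
lin(x,y,.2,.15)
x,y=.505,.3595
over(x,y,.2,.05); st("over"); lin(x,y,.11,.15); robot.pause(.2); print(robot.get_state()["tool_rot"][:,1].round(3)); hit=lin(x,y,.0670,.04,8.); robot.pause(.2); st(f"in hit={hit}")
if not hit or robot.get_state()["ee_pos"][2]<.070:
    robot.gripper_to(.05); st("rel"); lin(x,y,.2,.2); home(); robot.gripper_to(.08); st()
E
python3 m6.py
```

```text
down t 47.74 ee [0.5773 0.099  0.027 ] open 0.094 gf 0.0 F [-0.  -0.7 -0.3] q7 -0.84
grip t 48.97 ee [0.5769 0.099  0.0265] open 0.012 gf 30.0 F [-0.6  0.1 -0. ] q7 -0.84
[ 0.985 -0.174 -0.   ]
over t 51.33 ee [0.506  0.3579 0.1996] open 0.0119 gf 30.0 F [-0.2 -0.9 -2. ] q7 -0.97
[0.999 0.05  0.001]
in hit=False t 53.7 ee [0.5051 0.3595 0.0672] open 0.0115 gf 30.0 F [-0.5  0.8 -2. ] q7 -1.07
rel t 54.46 ee [0.505  0.3595 0.067 ] open 0.0498 gf 0.0 F [ 0.4  0.3 -0. ] q7 -1.07
 t 59.38 ee [ 0.2118 -0.5877  0.2245] open 0.0798 gf 0.0 F [ 0.  -1.2 -0.4] q7 -0.05
div top [0.5057 0.357  0.0545] 0.51
sq top [0.5589 0.3608 0.    ] 0.49
div scene [0.5051 0.3604 0.0489] 0.35
sq scene [0.5581 0.3629 0.    ] 0.35
```

View pics/m6.png

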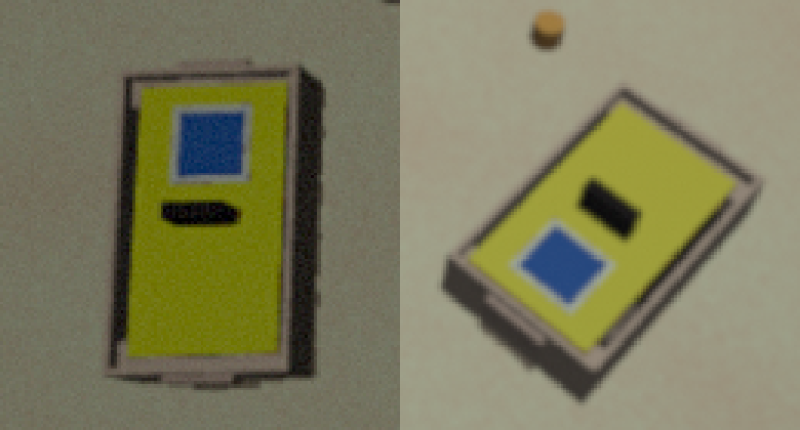

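The divider lies level on both ledges, with the square at about (0.558, 0.362). Now the cap.

```bash
cat > m7.py <<'E'
from fit import *
ims={n:robot.grab_frame(n) for n in("top","scene")}; dt=dts(ims)
for n in ims:
    p,f=fit(dt,circ(.020,.065),[.558,.362,0],(n,),2,(.008,.008,0)); print("cap",n,p.round(4),round(f,2))
a=[]
for n in ims:
    u=to_px(n,[[.53,.36,.045]])[0]; X,Y=int(u[0]),int(u[1]); a.append(cv2.resize(ims[n][Y-50:Y+50,X-45:X+45],(400,440),interpolation=3))
cv2.imwrite("pics/m7.png",np.hstack(a)[:,:,::-1])
E
python3 - <<'E'
from act import *
x,y,yaw=.599,-.1205,np.pi/2
over(x,y,.12,yaw); lin(x,y,.025,.1); robot.pause(.2); st("down"); robot.gripper_to(.035); st("grip")
if robot.get_state()["opening"]<.038: raise SystemExit("bad grip")
lin(x,y,.2,.15); st("up")
x,y=.558,.362
over(x,y,.2,np.pi/2+.05); st("over"); lin(x,y,.11,.15); hit=lin(x,y,.0675,.04,8.); robot.pause(.3); st(f"in hit={hit}")
robot.gripper_to(.058); st("rel"); robot.pause(.2); lin(x,y,.2,.12); home(); st()
E
python3 m7.py
```

```text
down t 62.98 ee [ 0.5992 -0.1206  0.0255] open 0.0798 gf 0.0 F [ 0.4  0.1 -0.3] q7 1.31
grip t 63.69 ee [ 0.599  -0.1205  0.025 ] open 0.0395 gf 30.0 F [-0.1  0.2  1.1] q7 1.31
up t 65.01 ee [ 0.5986 -0.1205  0.1991] open 0.0395 gf 30.0 F [ 0.7  0.7 -1.1] q7 1.43
over t 66.78 ee [0.5589 0.3606 0.1999] open 0.0391 gf 30.0 F [-0.3  1.1 -1. ] q7 0.65
in hit=False t 69.03 ee [0.558  0.362  0.0676] open 0.0392 gf 30.0 F [-0.4  0.1 -1.2] q7 0.57
rel t 69.54 ee [0.558  0.362  0.0675] open 0.0577 gf 0.0 F [ 0.2 -0.5 -0.7] q7 0.57
 t 74.52 ee [ 0.2125 -0.5874  0.2244] open 0.058 gf 0.0 F [0.6 0.5 0.1] q7 -0.05
cap top [0.5581 0.3581 0.    ] 0.5
cap scene [0.5592 0.3627 0.    ] 0.48
```

View pics/m7.png

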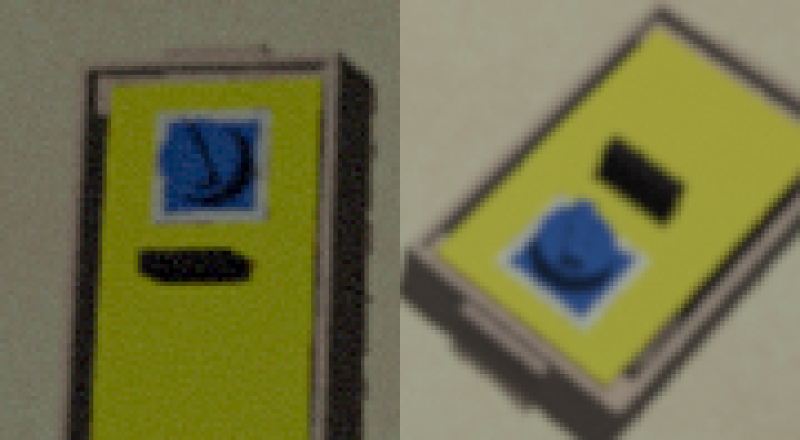

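The cap stands upright on the blue square, within a few millimetres of its centre, and the divider is level.

```bash
python3 -c "
from rig import robot
print(robot.sign_off())"
```

```text
the job is handed in; nothing more can be done
None
```

The box is packed and handed in at about 75 s; the final pictures show the cap upright on the blue square and the divider level, but sign-off returned no verdict.

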